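Centre-punch a metal specimen through the guide bush of a marking jig

ROBOT

A 6-joint arm with a two-finger parallel gripper is mounted at the origin on a cart in front of the work surface, level with it; the furniture and walls round the work are solid. World frame = base frame: x ahead of the robot, y to its left, z up, the work surface at z = 0. Lengths are in m, angles in rad, forces in N, time in s.
With the tool pointing down it reaches from about 0.275 to 0.725 m from the base axis. Payload 5.6 kg.
Tool frame: the origin (TCP) lies on the mounting face of the last link; the fingertips stand 173 mm ahead of it and the grasp point (between the pads) lies 155 mm ahead of it (robot.grip_point_offset is the distance from the TCP to the grasp point, in m); z points along the fingers, x is the direction in which the jaws open and shut, and the axes are right-handed (so a half turn about z gives the same grasp; the last joint's range is limited). The gripper opens to 85 mm and grips with 20 to 120 N. Pads are 22 mm wide; open, the fingers measure 114 mm over their backs; the gripper's body (76 mm by 85 mm) begins 54 mm behind the grasp point. The pads swing forward as they close: fully open they stand 13 mm farther back than shut.
Start: joints at [1.554, 0.255, 0.108, 0, -1.424, -0.285], TCP at [0.163, 0.525, 0.405] pointing down, gripper open.
Joint ranges: [-2.95, 2.95], [-1.21, 1.97], [-1.09, 1.5], [-2.87, 1.71], [-2.94, -0.07], [-3.05, 3.05]. Speed limits (rad/s): [2.57, 2.57, 3.14, 3.14, 3.14, 3.14].

INTERFACE

Orientations are given as a unit quaternion [x, y, z, w].
In Python, from bench import telemetry, camera, robot gives the robot as it stands. The module is installed in compiled form; this text tells all that it offers.
- The arm moves only by the tool carry_out, never from a script. Its argument "series" is a list that holds one entry, the list of rows, each a list of 7 numbers: the turn, a rotation vector about the tool's x, y, z in degrees, then the shift along the tool's x, y, z in mm, then the closure, from 0 (fully open) to 1 (shut). In form: [[[ax, ay, az, tx, ty, tz, fingers], ...]]. A call has 1 to 8 rows; each row is the pose to reach, as a shift and turn from the pose measured when the call began, along the tool's axes at that moment; what a row does not reach only later rows make up. A row lasts 1/8 s, in which the tool goes at most 62.5 mm and 10.7 degrees, less where a joint would pass 70% of its speed; a pose out of reach is approached as far as the arm can. A call with a gripper value outside its range is refused whole. The fingers move at their own pace and stop on an object; "force" is the grip in N (left out, the last holds). Time passes only in rows, so rows that repeat a pose let the fingers close. It gives the time, the measured TCP pose, the force and the opening at its end, in the units of the state.
- telemetry.get_state(): the state, without advancing time (a new reading comes with each control period).
- camera(name): name is "side" or "top"; returns a dict with "color" (384x512x3 uint8, red, green, blue), "intrinsics" (3x3 intrinsics, pixels), "dist" ([k1, k2, p1, p2, k3] as OpenCV has them; the pictures are not rectified), "R" (3x3) and "t" (3): a world point X has camera coordinates R X + t. Camera axes: x right, y down, z forward; pixel columns grow to the right and rows downward; lengths in m; the calibration is good to about 2 mm. A picture is of the moment at which its call begins. There is no depth.
- robot.hand_in(): hands the job in, once; it reports no verdict.
The state is a dict: "time_s": time; "q": joint angles; "qd": joint speeds; "effort": joint torques, N m; "tool_pos": TCP position; "ee_rot": TCP orientation; "ft_force": force on the tool from outside, world axes, zero at the start; "ft_torque": the same for the moment, N m; "opening": finger opening in m.
Only numpy, scipy, OpenCV 4.12 (cv2) and the standard library are available. Lean on these libraries where they do the work, as an engineer would, in place of code of your own. Each camera call takes 0.05 s, during which the arm holds its last target. There are 200 camera calls.

TASK

Mark the metal specimen disc for drilling: take the automatic centre punch (the thick knurled one with the hexagonal collar) out of the tool block, stand its nose in the guide bush of the marking jig and press it straight down on the disc until its spring trips with a snap. Stop pressing as soon as it snaps, never lean on it hard, do not trip it anywhere else, then put it back in a hole of the tool block, upright and fully down on its collar, and do not shift the things standing around the work.

Things in the scene. Friction and masses are not known exactly. Their poses are not given: they have to be found in the camera images.
- punch: Automatic centre punch, 122 mm, 0.17 kg, bare steel, nose down in the tool block. Origin on its axis at the collar's underside (rests on the block); z runs from nose to cap. Along z: dark hexagonal collar 0-8 mm, 20 mm across; knurled barrel, 14 mm diameter, 8-62 mm: grip here. Below: 14 mm diameter to -10, taper to -18, then the 8 mm sliding nose to the point at -58 mm.
- punch_tip (a point): The point of the punch's nose; 58 mm below the punch's origin when fully out. The nose goes in against a spring: 2.5 N to start, then 2.4 N more per mm. It trips at about 12 to 13 N, some 4.5 mm in; the force then drops at once by 3 to 9 N, the firmer the hold the more. 4 mm further is a hard stop; it never needs over 15 N. Lifted off, the nose springs out and the punch cocks itself.
- punch_trip (a joint): Hidden slide inside the punch: how far the hammer has shot down on the nose, in m. 0 = cocked, about 0.004 = tripped; it returns to 0 when the nose is unloaded.
- stand: Tool block, a fixed wooden block 52 x 150 x 62 mm (x, y, z) with three through holes of 17.5 mm diameter in a row along its y axis, 45 mm apart. Origin at the centre of its underside. The end holes hold the automatic punch and a plain solid punch (thin smooth shank, round collar; which is at which end varies), the middle hole is empty.
- stand_hole0 (a point): Centre of the mouth of the block's end hole at its -y end, on the block's top (62 mm up).
- stand_hole1 (a point): Centre of the mouth of the block's middle hole, on the block's top.
- stand_hole2 (a point): Centre of the mouth of the block's end hole at its +y end, on the block's top.
- solid_punch: Plain solid centre punch, dark steel, 95 mm long, 10 mm shank and 20 mm round collar, its top 45 mm above the block, in an end hole of the tool block; not to be used. Origin on its axis at the underside of its collar.
- jig: Marking jig, fixed: aluminium base 84 x 112 mm, two cheeks and a bridge plate whose top is 56 mm up, with screw heads to 60 mm, carrying a steel guide bush; below the bridge the specimen disc (48 mm across) stands on a jack post. Origin at the centre of its underside.
- jig_bush (a point): Centre of the guide bush's mouth, 60 mm up. The mouth is a countersink of 18 mm diameter that narrows to a bore of 10.4 mm in 4.5 mm; the bore ends 14 mm below the mouth. The disc's top lies 14 to 32 mm below the mouth, differently each time; it is not measured and must be felt.
- sample_0: White screw-cap sample bottle, 41 mm wide, 74 mm high, a bystander behind the work. Origin at the centre of its underside.
- sample_1: Second such bottle. Origin at the centre of its underside.
- petri_dish: Petri dish, 57 mm wide, 12 mm high, a bystander. Origin at the centre of its underside.
- tweezers: Steel tweezers 131 mm long, 9 mm high, lying between tool block and jig, a bystander. Origin at the centre of their underside.
Not all that is in view belongs to the job. Leave any pink look-alike of the punch alone.

How it is judged:
On the way, in this order (a step that is already met when the one before it is completed fails the run):
1. the nose of the automatic punch stands in the guide bush, the punch upright and still cocked (z of punch_tip in the frame of jig_bush between -0.036 and -0.007 m and horizontal distance between punch_tip and jig_bush below 0.003 m and angle between punch's own z axis and vertical below 0.12 rad and value of joint punch_trip below 0.0015 m), for 0.05 s.
2. pressed down on the disc through the bush, the punch trips (value of joint punch_trip above 0.0025 m and z of punch_tip in the frame of jig_bush below -0.012 m and horizontal distance between punch_tip and jig_bush below 0.003 m and angle between punch's own z axis and vertical below 0.12 rad), for 0.02 s.
At the end, for the whole second after the job is handed in: The automatic punch stands in one of the three holes of the tool block (axis within 4 mm of the hole's centre, tilted less than 0.08 rad), its collar resting on the block's top within 2.5 mm, cocked again, released and at rest ((horizontal distance between punch and stand_hole0 below 0.004 m or horizontal distance between punch and stand_hole1 below 0.004 m or horizontal distance between punch and stand_hole2 below 0.004 m) and height (world z) of punch between 0.06 and 0.0645 m and angle between punch's own z axis and vertical below 0.08 rad and value of joint punch_trip below 0.001 m and linear speed of punch below 0.01 m/s); the robot touches nothing.
It fails at once if the punch is leaned on: more than 18 N between the punch and the jig with its disc (contact force between punch and jig above 18 N).
It fails at once if the punch trips away from the guide bush (value of joint punch_trip above 0.002 m and (horizontal distance between punch_tip and jig_bush above 0.006 m or z of punch_tip in the frame of jig_bush above -0.005 m)).
It fails at once if the punch is dropped or laid over (tilted more than 0.8 rad) (angle between punch's own z axis and vertical above 0.8 rad).
It fails at once if the solid punch is pulled out or knocked (moved more than 12 mm) (distance of solid_punch from where it was at the start of the episode above 0.012 m).
It fails at once if a sample bottle, the petri dish or the tweezers is pushed more than 20 mm (distance of any of sample_0, sample_1, petri_dish, tweezers from where it was at the start of the episode above 0.02 m).
It also fails if it takes over 54 s, if anything falls off the work surface, if the arm or the gripper's body presses on something with over 40 N, if the wrist force passes 120 N, or if a joint passes its speed limit or range.

## Working session

There is one attempt and no reset: what is moved stays moved. The work goes in short steps, Python scripts to look and compute and a tool call to move; the robot and the scene stay as the last step left them, time stands still between calls to the robot, and variables do not carry over. Pictures are saved under pics/ and viewed, about 8 in all and at most 12, crops included, and the job is handed in when it is done.

Besides the shell and the picture viewer there is one more tool, called after "Emit:" in YAML: its name, and indented under it one key for each argument. carry_out: Moves the arm, as the interface text tells. Its arguments: {"type":"object","properties":{"series":{"type":"array","items":{"type":"array","items":{"type":"array","items":{"type":"number"}}}},"force":{"type":"number"}},"required":["series"]}

```bash
mkdir -p pics
cat > h.py <<'E'
import numpy as np,cv2
from bench import telemetry,camera,robot
from scipy.spatial.transform import Rotation as Ro
def ray(c,uv):
    K=np.array(c["intrinsics"]);d=np.array(c["dist"]);R=np.array(c["R"]);t=np.array(c["t"])
    p=cv2.undistortPoints(np.array([[uv]],float),K,d)[0,0]
    return -R.T@t, R.T@np.array([p[0],p[1],1])
def atz(c,uv,z):
    o,d=ray(c,uv);return o+d*(z-o[2])/d[2]
def proj(c,X):
    r=cv2.Rodrigues(np.array(c["R"]))[0]
    return cv2.projectPoints(np.array(X,float).reshape(-1,3),r,np.array(c["t"],float),np.array(c["intrinsics"]),np.array(c["dist"]))[0][:,0]
def save(c,n,box=None,s=1):
    im=np.array(c["color"])[:,:,::-1]
    if box: im=im[box[1]:box[3],box[0]:box[2]]
    cv2.imwrite("pics/"+n,cv2.resize(im,None,fx=s,fy=s,interpolation=cv2.INTER_CUBIC))
E
python3 - <<'E'
from h import *
import pickle
cs={n:camera(n) for n in("side","top")}
pickle.dump(cs,open("c0.pkl","wb"))
im=np.hstack([np.array(cs[n]["color"]) for n in cs])
for n in cs: save(cs[n],n+"0.png",s=1.5); print(n,-np.array(cs[n]["R"]).T@cs[n]["t"],np.array(cs[n]["R"]).round(2).tolist(),cs[n]["intrinsics"][0][0])
s=telemetry.get_state();print(s)
E
```

```text
side [ 0.11148608 -0.47077512  0.45283281] [[0.86, -0.51, 0.02], [-0.2, -0.38, -0.9], [0.47, 0.77, -0.43]] 446.9059950054588
top [0.4381876  0.21325959 0.90898223] [[-0.02, -1.0, -0.03], [-0.99, 0.02, -0.1], [0.1, 0.03, -0.99]] 375.88462627681565
{'time_s': 0.1, 'q': array([ 1.55362138e+00,  2.55672334e-01,  1.07142105e-01, -3.91297594e-04,
       -1.42389065e+00, -2.84613305e-01]), 'qd': array([-0.00183   , -0.00092378,  0.00369765,  0.00077653, -0.00065266,
        0.00015104]), 'effort': array([-1.53903158e-03, -3.87605202e+01,  2.38476831e+01,  5.37784070e+00,
       -3.75941760e-03,  2.09996671e-06]), 'tool_pos': array([0.1633679 , 0.52502621, 0.4039021 ]), 'ee_rot': array([-5.92754757e-01,  8.05382580e-01, -5.28442014e-04, -6.46524325e-04]), 'ft_force': array([-0.66439505,  0.67321204,  0.93842053]), 'ft_torque': array([-0.03426428, -0.00407847,  0.03131898]), 'opening': 0.08525213472090598}
```

View pics/side0.png

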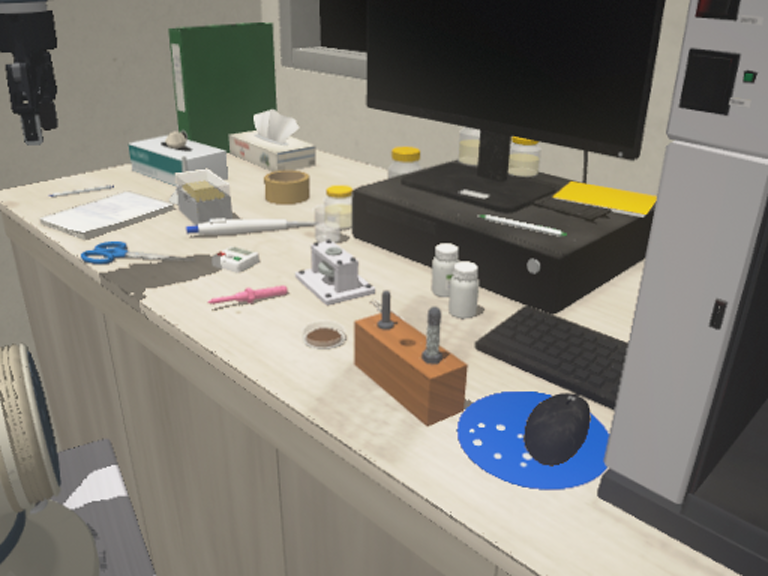

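View pics/top0.png

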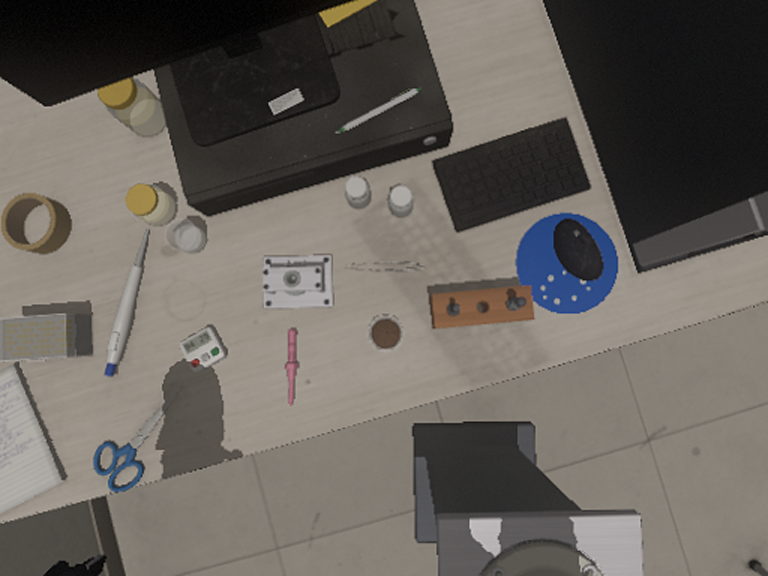

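Side picture (768-wide): thick knurled punch with a dark collar at (433,335), thin smooth punch at (386,310), pink look-alike lying at (248,296). In the top picture the block is at (482,307), the thick punch at its right end (515,300), the solid one at (453,308) and the jig bush at (292,279). The thick knurled one fits; I'll confirm it in a crop.

Run:
```python
from h import *
import pickle
cs=pickle.load(open("c0.pkl","rb"))
a=np.array(cs["side"]["color"])[190:285,190:320]; b=np.array(cs["top"]["color"])[160:225,165:365]
a=cv2.resize(a,None,fx=3,fy=3,interpolation=2);b=cv2.resize(b,None,fx=4,fy=4,interpolation=2)
o=np.zeros((a.shape[0]+b.shape[0],800,3),np.uint8);o[:a.shape[0],:a.shape[1]]=a;o[a.shape[0]:,:b.shape[1]]=b
cv2.imwrite("pics/crop1.png",o[:,:,::-1]);print(o.shape,a.shape)
```

```text
(545, 800, 3) (285, 390, 3)
```

View pics/crop1.png

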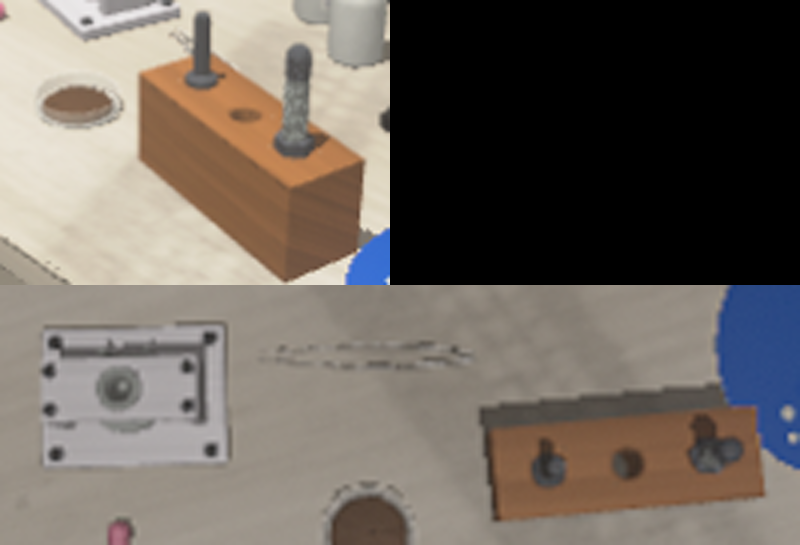

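The crop confirms it. The knurled punch with hexagonal collar is at the block's right (−y) end, collar at crop (294,143) and (707,458). The middle hole is at (628,463) and the bush mouth at (120,388).

Run:
```python
from h import *
import pickle
from scipy.optimize import least_squares
cs=pickle.load(open("c0.pkl","rb"))
T=lambda u,v:(u/4+165-.4,(v-285)/4+160-.4); S=lambda u,v:(u/3+190-.3,v/3+190-.3)
t,s=cs["top"],cs["side"]
tc=[T(497,520),T(764,495),T(757,408),T(487,425)]; sc=[S(139,72),S(290,187),S(364,160),S(212,55)]
# order: (-x,+y),(-x,-y),(+x,-y),(+x,+y)
L=np.array([[-.026,.075],[-.026,-.075],[.026,-.075],[.026,.075]])
def pts(p,l):
    c,n=np.cos(p[2]),np.sin(p[2]);return np.c_[l@np.array([[c,n],[-n,c]])+p[:2],np.full(len(l),.062)]
def fit(cams):
    f=lambda p:np.concatenate([(proj(c,pts(p,L))-o).ravel() for c,o in cams])
    return least_squares(f,[.4,0,0])
for n,cams in(("top",[(t,tc)]),("side",[(s,sc)]),("both",[(t,tc),(s,sc)])):
    r=fit(cams);print(n,r.x.round(4),(r.fun**2).mean()**.5,pts(r.x,np.array([[0,-.045],[0,0],[0,.045]])).round(4).tolist())
print("hole1 top",atz(t,T(628,463),.062),"side",atz(s,S(246,115),.062))
print("collar top",atz(t,T(707,460),.068),"side",atz(s,S(294,143),.066),"cap top",atz(t,T(732,448),.126))
print("bush top",atz(t,T(120,388),.06),"side",atz(s,(334/1.5,250/1.5),.06))
print("jigbase top",[atz(t,T(*u),.0).round(4) for u in((42,465),(228,465),(228,323),(42,326))])
print("pos dish",atz(t,T(368,540),.01)[:2],"bottles",atz(t,(358/1.5,185/1.5),.074),atz(t,(401/1.5,195/1.5),.074))
print("tweez",atz(t,T(260,355),.005),atz(t,T(473,355),.005))
save(s,"x.png")
```

```text
top [0.4767 0.0875 0.0567] 0.4548733775215253 [[0.4792, 0.0425, 0.062], [0.4767, 0.0875, 0.062], [0.4741, 0.1324, 0.062]]
side [0.4771 0.0845 0.0565] 0.6412497245590991 [[0.4797, 0.0396, 0.062], [0.4771, 0.0845, 0.062], [0.4746, 0.1295, 0.062]]
both [0.4774 0.0862 0.0572] 0.7139475011831403 [[0.4799, 0.0412, 0.062], [0.4774, 0.0862, 0.062], [0.4748, 0.1311, 0.062]]
hole1 top [0.47606188 0.08651227 0.062     ] side [0.47625596 0.08357414 0.062     ]
collar top [0.47651713 0.04344491 0.068     ] side [0.47954244 0.03976288 0.066     ] cap top [0.4798141 0.0419528 0.126    ]
bush top [0.5248888  0.37327467 0.06      ] side [0.52604769 0.37091648 0.06      ]
jigbase top [array([0.4849, 0.4327, 0.    ]), array([0.4826, 0.3188, 0.    ]), array([0.5696, 0.3179, 0.    ]), array([0.5705, 0.4329, 0.    ])]
pos dish [0.43581296 0.23449007] bottles [0.66316606 0.26932755 0.074     ] [0.64588557 0.20447239 0.074     ]
tweez [0.54875341 0.29797434 0.005     ] [0.54581013 0.16893914 0.005     ]
```

```bash
cat >> h.py <<'E'
def go(x,y,z,yaw=180,tilt=None):
    """rows for TCP target, tool down, tool x at world yaw deg"""
    s=telemetry.get_state();R=Ro.from_quat(s["ee_rot"])
    a=np.radians(yaw);X=np.array([np.cos(a),np.sin(a),0]);Z=np.array([0,0,-1.]);Rt=Ro.from_matrix(np.c_[X,np.cross(Z,X),Z])
    rv=np.degrees((R.inv()*Rt).as_rotvec());sh=R.inv().apply(np.array([x,y,z])-s["tool_pos"])*1e3
    print("t",s["time_s"],"pos",s["tool_pos"].round(4),"F",s["ft_force"].round(2),"open",round(s["opening"],4));print("row",rv.round(2).tolist(),sh.round(1).tolist())
E
python3 -c "
from h import *
go(.4795,.0415,.33)"
```

```text
t 0.1 pos [0.1634 0.525  0.4039] F [-0.66  0.67  0.94] open 0.0853
row [-0.06, -0.08, 72.71] [367.6, -445.6, 74.6]
```

Emit:
carry_out:
  series:
    - [[0, 0, 72.7, 368, -446, 20, 0], [0, 0, 72.7, 368, -446, 20, 0], [0, 0, 72.7, 368, -446, 40, 0], [0, 0, 72.7, 368, -446, 40, 0], [0, 0, 72.7, 368, -446, 75, 0], [0, 0, 72.7, 368, -446, 75, 0], [0, 0, 72.7, 368, -446, 75, 0], [0, 0, 72.7, 368, -446, 75, 0]]

```text
time_s: 1.1
tool_pos: [0.435, 0.1085, 0.3445]
ee_rot: [0.001, 1.0, -0.001, -0.0]
ft_force: [1.7, 1.5, 0.2]
opening: 0.0858
```

```bash
python3 -c "
from h import *
go(.4795,.0415,.33)"
```

```text
t 1.1 pos [0.435  0.1085 0.3445] F [1.69 1.46 0.22] open 0.0858
row [-0.08, -0.02, -0.07] [-44.6, -67.0, 14.6]
```

Emit:
carry_out:
  series:
    - [[0, 0, 0, -44.5, -67, 14, 0], [0, 0, 0, -44.5, -67, 14, 0], [0, 0, 0, -44.5, -67, 14, 0], [0, 0, 0, -44.5, -67, 14, 0]]

```text
time_s: 1.6
tool_pos: [0.4791, 0.0418, 0.3305]
ee_rot: [0.001, 1.0, -0.001, -0.0]
ft_force: [-0.7, 0.1, -0.8]
opening: 0.0854
```

```bash
python3 -c "
from h import *
go(.4795,.0415,.097+.155)
c=camera('side');save(c,'side1.png',(200,120,360,290),3.5)"
```

```text
t 1.6 pos [0.4791 0.0418 0.3305] F [-0.71  0.09 -0.76] open 0.0854
row [-0.07, -0.04, -0.06] [-0.5, -0.2, 78.5]
```

View pics/side1.png

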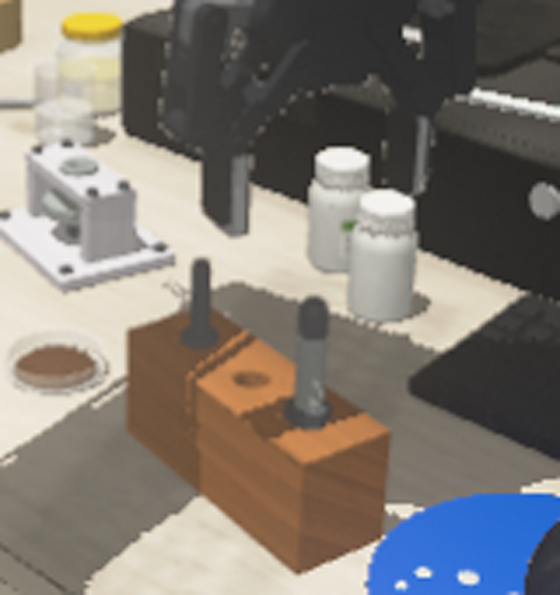

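The image shows the fingers at (225,190) and (420,150) straddling the punch at (313,350), which agrees with the measurement. Descending and gripping.

Emit:
carry_out:
  series:
    - [[0, 0, 0, -0.5, 0, 30, 0], [0, 0, 0, -0.5, 0, 60, 0], [0, 0, 0, -0.5, 0, 78, 0], [0, 0, 0, -0.5, 0, 78, 0], [0, 0, 0, -0.5, 0, 78, 0.4], [0, 0, 0, -0.5, 0, 78, 0.6], [0, 0, 0, -0.5, 0, 78, 0.8], [0, 0, 0, -0.5, 0, 78, 1]]
  force: 80

```text
time_s: 2.65
tool_pos: [0.4797, 0.042, 0.2531]
ee_rot: [0.0, 1.0, -0.0, 0.0]
ft_force: [-0.9, 0.1, 7.0]
opening: 0.013
```

Emit:
carry_out:
  series:
    - [[0, 0, 0, 0, 0, 0, 1], [0, 0, 0, 0, 0, 0, 1], [0, 0, 0, 0, 0, 0, 1], [0, 0, 0, 0, 0, 0, 1]]

```text
time_s: 3.15
tool_pos: [0.4796, 0.042, 0.2533]
ee_rot: [0.0, 1.0, -0.0, 0.0]
ft_force: [-1.4, 0.3, 3.4]
opening: 0.0118
```

```bash
python3 -c "
from h import *
go(.4795,.0415,.097+.155+.09)
c=camera('side');save(c,'side2.png',(200,120,360,290),3.5)"
```

```text
t 3.15 pos [0.4796 0.042  0.2533] F [-1.37  0.34  3.35] open 0.0118
row [-0.06, 0.03, -0.02] [0.1, -0.6, -88.7]
```

Emit:
carry_out:
  series:
    - [[0, 0, 0, 0, 0, -10, 1], [0, 0, 0, 0, 0, -25, 1], [0, 0, 0, 0, 0, -45, 1], [0, 0, 0, 0, 0, -65, 1], [0, 0, 0, 0, 0, -85, 1], [0, 0, 0, 0, 0, -90, 1], [0, 0, 0, 0, 0, -90, 1]]

```text
time_s: 4.08
tool_pos: [0.4794, 0.0421, 0.343]
ee_rot: [0.0, 1.0, -0.0, 0.0]
ft_force: [0.4, 0.2, -2.6]
opening: 0.0122
```

```bash
python3 -c "
from h import *
go(.5255,.372,.344)
c=camera('side');save(c,'side2.png',(200,100,360,270),3.5)"
```

```text
t 4.075 pos [0.4794 0.0421 0.343 ] F [ 0.41  0.25 -2.58] open 0.0122
row [-0.04, 0.02, -0.02] [-45.9, 329.9, -1.2]
```

View pics/side2.png

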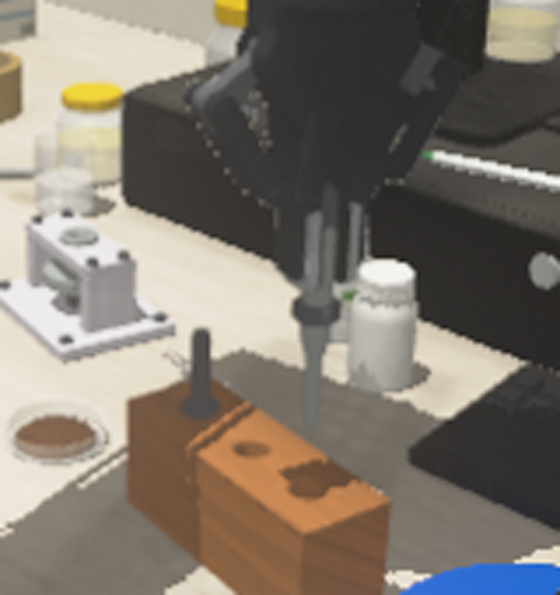

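Punch is held: collar at crop (316,308), tip at (312,427), block hole empty at (318,480). I'll raise it clear of the solid punch and move over the jig.

```bash
python3 -c "
from h import *
c=camera('side')
x,y=.4795,.042
print(proj(c,[[x,y,.149],[x,y,.145],[x,y,.092]]), 'seen collar',(200+316/3.5,100+308/3.5),'tip',(200+312/3.5,100+427/3.5))
for dx,dy in((.003,0),(0,.003)): print(proj(c,[[x+dx,y+dy,.092]]))
"
```

```text
[[289.47077899 191.36335966]
 [289.34284354 193.65873275]
 [287.69444839 223.0251904 ]] seen collar (290.2857142857143, 188.0) tip (289.1428571428571, 222.0)
[[289.22669728 222.58042978]]
[[286.65979706 222.21567667]]
```

Emit:
carry_out:
  series:
    - [[0, 0, 0, -46, 0, -35, 1], [0, 0, 0, -46, 30, -35, 1], [0, 0, 0, -46, 85, -35, 1], [0, 0, 0, -46, 140, -35, 1], [0, 0, 0, -46, 195, -35, 1], [0, 0, 0, -46, 250, -30, 1], [0, 0, 0, -46, 300, -15, 1], [0, 0, 0, -46, 330, -5, 1]]

```text
time_s: 5.18
tool_pos: [0.5248, 0.3744, 0.3442]
ee_rot: [-0.001, 1.0, -0.002, -0.002]
ft_force: [0.8, -0.5, -1.4]
opening: 0.0122
```

Emit:
carry_out:
  series:
    - [[0, 0, 0, 0, 0, 0, 1], [0, 0, 0, 0, 0, 0, 1]]

```text
time_s: 5.42
tool_pos: [0.5248, 0.3742, 0.3431]
ee_rot: [-0.001, 1.0, -0.003, -0.003]
ft_force: [-0.5, -0.3, -0.9]
opening: 0.0122
```

```bash
python3 -c "
from h import *
go(.5255,.372,.338)
c=camera('side')
save(c,'side3.png',(180,70,290,220),4)
"
```

```text
t 5.425 pos [0.5248 0.3742 0.3431] F [-0.5  -0.31 -0.94] open 0.0122
row [-0.29, -0.3, 0.07] [-0.7, -2.2, 5.1]
```

View pics/side3.png

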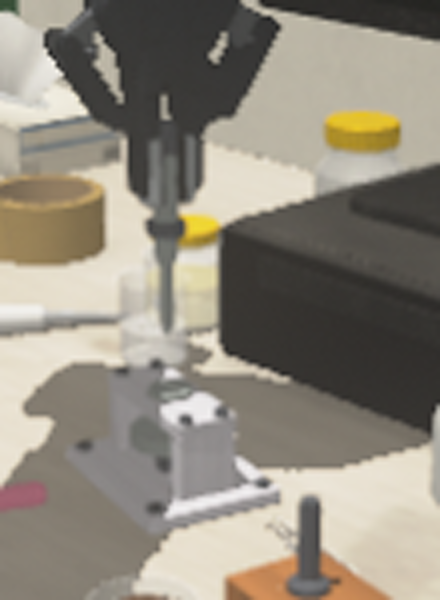

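```bash
python3 -c "
from h import *
import pickle
s0=pickle.load(open('c0.pkl','rb'))['side'];c=camera('side');pickle.dump(c,open('c1.pkl','wb'))
f=lambda c,x,y,w,h:cv2.resize(np.array(c['color'])[y:y+h,x:x+w],None,fx=10,fy=10,interpolation=2)
o=np.hstack([f(s0,205,152,38,30),f(c,205,152,38,30)]);p=np.hstack([f(c,205,120,38,30),f(s0,240,210,38,30)])
o=np.vstack([o,p[:290]])
for k in range(0,760,50): o[::4,k]=[255,0,0]
for k in range(0,590,50): o[k,::4]=[255,0,0]
cv2.imwrite('pics/crop4.png',o[:,:,::-1])
"
```

```text
(no output)
```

View pics/crop4.png

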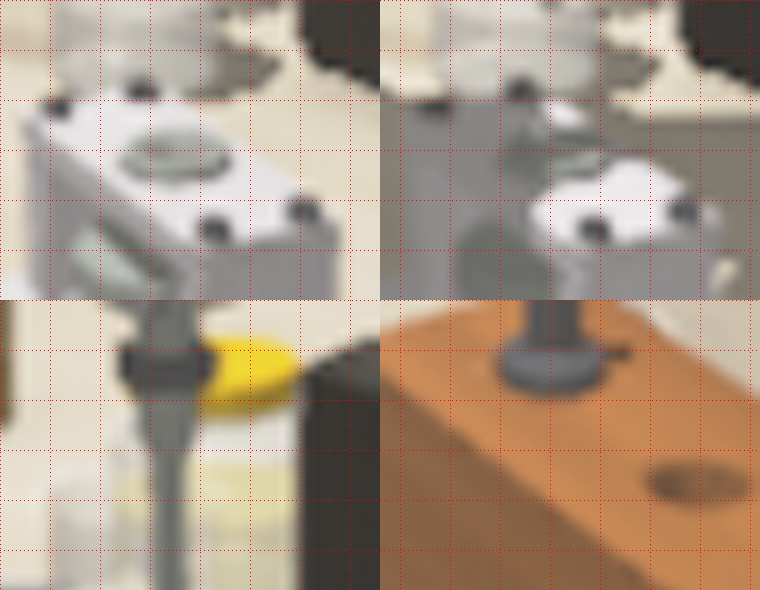

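```bash
python3 -c "
from h import *
import pickle
c=pickle.load(open('c1.pkl','rb'))
s=telemetry.get_state();R=Ro.from_quat(s['ee_rot']);print(s['tool_pos'],R.as_matrix()[:,2])
b=atz(c,(222.1,166.8),.06)
p=s['tool_pos']+R.as_matrix()[:,2]*(.1913+.058);print('pred tip',p,proj(c,[p]))
for v in(152.,152.5,153): print(v,atz(c,(221.4,v),p[2]))
print('bush side',b)
print('grad',[ (atz(c,(222.4,166.8),.06)-b)*1e3, (atz(c,(222.1,167.1),.06)-b)*1e3])
# tilt check: shaft center at two heights
q=p+[0,0,.058];print(proj(c,[q]))
"
```

```text
[0.52506609 0.37358446 0.3444378 ] [-0.00353538 -0.00342457 -0.99998789]
pred tip [0.52418472 0.37273071 0.09514082] [[221.34166684 152.03579029]]
152.0 [0.52439956 0.37287077 0.09514082]
152.5 [0.52300984 0.37007106 0.09514082]
153 [0.52162797 0.3672872  0.09514082]
bush side [0.52456668 0.37082029 0.06      ]
grad [array([ 0.59904172, -0.31926891,  0.        ]), array([-0.78269336, -1.5706492 ,  0.        ])]
[[220.958266   127.14895893]]
```

```bash
python3 -c "
from h import *
go(.525,.372,.2493+.063)"
```

```text
t 5.525 pos [0.5251 0.3736 0.3444] F [ 0.17 -0.68 -1.44] open 0.0124
row [-0.2, -0.2, 0.01] [-0.0, -1.5, 32.1]
```

Emit:
carry_out:
  series:
    - [[-0.2, -0.2, 0, 0, -1.5, 10, 1], [-0.2, -0.2, 0, 0, -1.5, 20, 1], [-0.2, -0.2, 0, 0, -1.5, 32, 1], [-0.2, -0.2, 0, 0, -1.5, 32, 1], [-0.2, -0.2, 0, 0, -1.5, 32, 1]]

```text
time_s: 6.15
tool_pos: [0.5251, 0.3721, 0.3126]
ee_rot: [-0.0, 1.0, 0.0, 0.0]
ft_force: [0.3, -0.2, -1.9]
opening: 0.0119
```

```bash
python3 -c "
from h import *
go(.525,.372,.2493+.052)
c=camera('side');t=camera('top')
a=cv2.resize(np.array(c['color'])[115:175,195:245],None,fx=8,fy=8,interpolation=2)
b=cv2.resize(np.array(t['color'])[155:215,165:210],None,fx=8,fy=8,interpolation=2)
cv2.imwrite('pics/crop5.png',np.hstack([a,b])[:,:,::-1])
p=telemetry.get_state()['tool_pos']-[0,0,.2493];print(p,proj(c,[p]),proj(c,[[.525,.372,.06]]))"
```

```text
t 6.15 pos [0.5251 0.3721 0.3126] F [ 0.25 -0.19 -1.86] open 0.0119
row [0.0, 0.02, 0.02] [0.1, -0.1, 11.3]
[0.52508118 0.37212228 0.06363395] [[222.023785   165.08202138]] [[222.03890685 166.58767205]]
```

View pics/crop5.png

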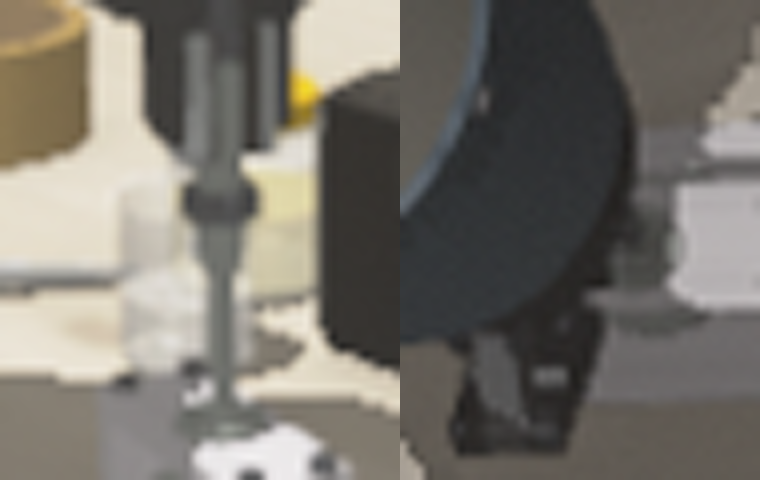

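Nose tip at (222,405), over the bush ellipse at (225,415) in the crop. Entering slowly and watching forces.

Emit:
carry_out:
  series:
    - [[0, 0, 0, 0, 0, 3, 1], [0, 0, 0, 0, 0, 6, 1], [0, 0, 0, 0, 0, 8, 1], [0, 0, 0, 0, 0, 8, 1]]

```text
time_s: 6.75
tool_pos: [0.525, 0.3721, 0.3047]
ee_rot: [-0.0, 1.0, 0.0, 0.0]
ft_force: [0.2, -0.2, -0.8]
opening: 0.0123
```

Emit:
carry_out:
  series:
    - [[0, 0, 0, 0, 0, 2, 1], [0, 0, 0, 0, 0, 3, 1], [0, 0, 0, 0, 0, 3, 1]]

```text
time_s: 7.12
tool_pos: [0.5251, 0.3722, 0.3018]
ee_rot: [-0.0, 1.0, 0.0, 0.0]
ft_force: [-0.1, 1.7, -0.4]
opening: 0.0118
```

Emit:
carry_out:
  series:
    - [[0, 0, 0, 0, 0.4, 0, 1], [0, 0, 0, 0, 0.4, 1, 1], [0, 0, 0, 0, 0.4, 1, 1]]

```text
time_s: 7.5
tool_pos: [0.5251, 0.3727, 0.3008]
ee_rot: [-0.0, 1.0, 0.0, 0.0]
ft_force: [0.1, 1.6, -1.4]
opening: 0.012
```

Emit:
carry_out:
  series:
    - [[0, 0, 0, 0, 0, 1, 1], [0, 0, 0, 0, 0, 1, 1]]

```text
time_s: 7.75
tool_pos: [0.5252, 0.3728, 0.2999]
ee_rot: [-0.0, 1.0, 0.001, 0.001]
ft_force: [0.8, 1.6, -1.6]
opening: 0.0122
```

Emit:
carry_out:
  series:
    - [[0, 0, 0, 0, 0.7, 0, 1], [0, 0, 0, 0, 0.7, 0, 1], [0, 0, 0, 0, 0.7, 0, 1]]

```text
time_s: 8.12
tool_pos: [0.5251, 0.3734, 0.2998]
ee_rot: [-0.0, 1.0, 0.0, 0.001]
ft_force: [0.2, 0.2, -1.7]
opening: 0.0122
```

Emit:
carry_out:
  series:
    - [[0, 0, 0, 0, 0, 1, 1], [0, 0, 0, 0, 0, 1, 1]]

```text
time_s: 8.38
tool_pos: [0.5252, 0.3735, 0.2988]
ee_rot: [-0.0, 1.0, 0.001, 0.001]
ft_force: [0.7, -1.1, -1.3]
opening: 0.012
```

Emit:
carry_out:
  series:
    - [[0, 0, 0, 0, -0.2, 1.5, 1], [0, 0, 0, 0, -0.2, 3, 1], [0, 0, 0, 0, -0.2, 3, 1]]

```text
time_s: 8.75
tool_pos: [0.5252, 0.3734, 0.2956]
ee_rot: [-0.0, 1.0, 0.001, 0.001]
ft_force: [0.7, 1.4, -1.7]
opening: 0.012
```

Emit:
carry_out:
  series:
    - [[0, 0, 0, 0, 0, 1, 1], [0, 0, 0, 0, 0, 2, 1], [0, 0, 0, 0, 0, 2, 1]]

```text
time_s: 9.12
tool_pos: [0.5252, 0.3735, 0.2935]
ee_rot: [-0.0, 1.0, 0.001, 0.001]
ft_force: [0.6, 1.4, -1.6]
opening: 0.0124
```

Emit:
carry_out:
  series:
    - [[0, 0, 0, 0, 0.2, 1, 1], [0, 0, 0, 0, 0.2, 2, 1], [0, 0, 0, 0, 0.2, 2, 1]]

```text
time_s: 9.5
tool_pos: [0.5252, 0.3736, 0.2914]
ee_rot: [-0.0, 1.0, 0.001, 0.001]
ft_force: [1.0, 1.0, -1.4]
opening: 0.0122
```

```bash
python3 -c "
from h import *
go(.525,.3733,.2895)"
```

```text
t 9.5 pos [0.5252 0.3736 0.2914] F [ 1.    0.98 -1.41] open 0.0122
row [0.08, 0.07, 0.03] [0.3, -0.3, 1.9]
```

Emit:
carry_out:
  series:
    - [[0.1, 0.1, 0, 0, 0, 1, 1], [0.1, 0.1, 0, 0, 0, 2, 1], [0.1, 0.1, 0, 0, 0, 2, 1]]

```text
time_s: 9.88
tool_pos: [0.5253, 0.3738, 0.2895]
ee_rot: [-0.0, 1.0, 0.0, -0.0]
ft_force: [3.1, 1.8, -0.9]
opening: 0.012
```

Emit:
carry_out:
  series:
    - [[0, 0, 0, -0.5, 0.3, 0, 1], [0, 0, 0, -0.5, 0.3, 1.5, 1], [0, 0, 0, -0.5, 0.3, 1.5, 1]]

```text
time_s: 10.25
tool_pos: [0.5258, 0.374, 0.2876]
ee_rot: [-0.0, 1.0, -0.0, -0.0]
ft_force: [0.9, 0.6, -1.3]
opening: 0.0122
```

Depth is about 21.7 mm with no contact yet; continuing.

Emit:
carry_out:
  series:
    - [[0, 0, 0, -0.2, 0.1, 1, 1], [0, 0, 0, -0.2, 0.1, 2, 1], [0, 0, 0, -0.2, 0.1, 2, 1]]

```text
time_s: 10.62
tool_pos: [0.5259, 0.3741, 0.2854]
ee_rot: [-0.0, 1.0, -0.0, -0.0]
ft_force: [0.2, 2.0, -1.9]
opening: 0.012
```

Emit:
carry_out:
  series:
    - [[0, 0, 0, 0, 0.3, 1, 1], [0, 0, 0, 0, 0.3, 2, 1], [0, 0, 0, 0, 0.3, 2, 1]]

```text
time_s: 11.0
tool_pos: [0.526, 0.3743, 0.2839]
ee_rot: [-0.0, 1.0, -0.0, -0.0]
ft_force: [-0.4, 0.6, 2.3]
opening: 0.012
```

Contact: Fz rose by about 4 N at a depth of about 25 mm. Pressing in small steps now.

Emit:
carry_out:
  series:
    - [[0, 0, 0, 0, 0.1, 0.5, 1], [0, 0, 0, 0, 0.1, 1.2, 1], [0, 0, 0, 0, 0.1, 1.2, 1]]

```text
time_s: 11.38
tool_pos: [0.526, 0.3744, 0.2829]
ee_rot: [-0.0, 1.0, -0.0, -0.0]
ft_force: [-1.0, -0.1, 3.6]
opening: 0.012
```

Emit:
carry_out:
  series:
    - [[0, 0, 0, 0, 0, 0.6, 1], [0, 0, 0, 0, 0, 1.2, 1], [0, 0, 0, 0, 0, 1.2, 1]]

```text
time_s: 11.75
tool_pos: [0.526, 0.3744, 0.2821]
ee_rot: [-0.0, 1.0, -0.0, 0.0]
ft_force: [-0.6, 0.2, 6.5]
opening: 0.0121
```

Emit:
carry_out:
  series:
    - [[0, 0, 0, 0, 0, 0.5, 1], [0, 0, 0, 0, 0, 1.0, 1], [0, 0, 0, 0, 0, 1.0, 1]]

```text
time_s: 12.12
tool_pos: [0.526, 0.3744, 0.2816]
ee_rot: [-0.0, 1.0, 0.0, 0.0]
ft_force: [-1.8, 0.5, 6.0]
opening: 0.0121
```

Emit:
carry_out:
  series:
    - [[0, 0, 0, 0, 0, 0.6, 1], [0, 0, 0, 0, 0, 1.2, 1], [0, 0, 0, 0, 0, 1.2, 1]]

```text
time_s: 12.5
tool_pos: [0.526, 0.3744, 0.2812]
ee_rot: [-0.001, 1.0, 0.0, 0.001]
ft_force: [-1.6, -1.9, 7.4]
opening: 0.0119
```

Emit:
carry_out:
  series:
    - [[0, 0, 0, 0, 0, 0.8, 1], [0, 0, 0, 0, 0, 1.5, 1], [0, 0, 0, 0, 0, 1.5, 1]]

```text
time_s: 12.88
tool_pos: [0.526, 0.3744, 0.2806]
ee_rot: [-0.001, 1.0, 0.0, 0.001]
ft_force: [-3.4, -0.5, 8.9]
opening: 0.0121
```

Emit:
carry_out:
  series:
    - [[0, 0, 0, 0.4, 0, 0.8, 1], [0, 0, 0, 0.4, 0, 1.5, 1], [0, 0, 0, 0.4, 0, 1.5, 1]]

```text
time_s: 13.25
tool_pos: [0.5257, 0.3744, 0.2803]
ee_rot: [-0.001, 1.0, 0.001, 0.002]
ft_force: [-1.8, -1.8, 8.8]
opening: 0.012
```

Emit:
carry_out:
  series:
    - [[0, 0, 0, 0.2, -0.1, 1.0, 1], [0, 0, 0, 0.2, -0.1, 1.8, 1], [0, 0, 0, 0.2, -0.1, 1.8, 1]]

```text
time_s: 13.62
tool_pos: [0.5255, 0.3743, 0.2798]
ee_rot: [-0.001, 1.0, 0.001, 0.002]
ft_force: [-3.7, -0.1, 10.3]
opening: 0.0119
```

Emit:
carry_out:
  series:
    - [[0, 0, 0, 0.3, 0, 1.0, 1], [0, 0, 0, 0.3, 0, 1.8, 1], [0, 0, 0, 0.3, 0, 1.8, 1]]

```text
time_s: 14.0
tool_pos: [0.5252, 0.3742, 0.2795]
ee_rot: [-0.001, 1.0, 0.001, 0.003]
ft_force: [-3.0, -0.9, 9.7]
opening: 0.0115
```

```bash
python3 -c "
from h import *
go(.5254,.3742,.2795)
s=telemetry.get_state();print(Ro.from_quat(s['ee_rot']).as_matrix()[:,2],s['ft_torque'])
c=camera('side');save(c,'side6.png',(195,115,245,175),10)"
```

```text
t 14.0 pos [0.5252 0.3742 0.2795] F [-2.99 -0.91  9.7 ] open 0.0115
row [0.13, 0.34, 0.13] [-0.2, -0.0, 0.0]
[ 0.00594664  0.00226321 -0.99997976] [-0.36141005  1.3522762   0.01514438]
```

Emit:
carry_out:
  series:
    - [[0.1, 0.35, 0.1, -0.2, 0, 1.0, 1], [0.1, 0.35, 0.1, -0.2, 0, 1.8, 1], [0.1, 0.35, 0.1, -0.2, 0, 1.8, 1]]

```text
time_s: 14.42
tool_pos: [0.5258, 0.3743, 0.2795]
ee_rot: [-0.0, 1.0, 0.001, 0.001]
ft_force: [-1.3, -1.1, 10.1]
opening: 0.012
```

Emit:
carry_out:
  series:
    - [[0.1, 0.2, 0, 0, 0, 1.6, 1], [0.1, 0.2, 0, 0, 0, 2.4, 1], [0.1, 0.2, 0, 0, 0, 2.4, 1]]

```text
time_s: 14.8
tool_pos: [0.526, 0.3743, 0.2778]
ee_rot: [-0.001, 1.0, 0.0, 0.0]
ft_force: [-0.3, -0.7, 5.6]
opening: 0.0122
```

It snapped: force fell to 5.6 N and the tool jumped 1.7 mm. Backing out straight up.

Emit:
carry_out:
  series:
    - [[0, 0, 0, 0, 0, -3, 1], [0, 0, 0, 0, 0, -8, 1], [0, 0, 0, 0, 0, -16, 1], [0, 0, 0, 0, 0, -30, 1], [0, 0, 0, 0, 0, -50, 1], [0, 0, 0, 0, 0, -75, 1], [0, 0, 0, 0, 0, -100, 1], [0, 0, 0, 0, 0, -100, 1]]

```text
time_s: 15.8
tool_pos: [0.5262, 0.3742, 0.3807]
ee_rot: [-0.001, 1.0, 0.002, 0.002]
ft_force: [0.0, 0.2, -2.0]
opening: 0.0118
```

```bash
python3 -c "
from h import *
go(.4796,.042,.378)"
```

```text
t 15.8 pos [0.5262 0.3742 0.3807] F [ 0.02  0.22 -1.95] open 0.0118
row [0.19, 0.21, 0.06] [47.0, -332.1, 1.5]
```

Emit:
carry_out:
  series:
    - [[0.2, 0.2, 0, 0, -40, 0, 1], [0.2, 0.2, 0, 0, -90, 0, 1], [0.2, 0.2, 0, 5, -145, 0, 1], [0.2, 0.2, 0, 15, -200, 0, 1], [0.2, 0.2, 0, 30, -255, 0, 1], [0.2, 0.2, 0, 40, -300, 0, 1], [0.2, 0.2, 0, 47, -332, 1, 1], [0.2, 0.2, 0, 47, -332, 1, 1]]

```text
time_s: 16.8
tool_pos: [0.4785, 0.0402, 0.3779]
ee_rot: [0.001, 1.0, -0.0, -0.001]
ft_force: [0.6, 0.4, -1.7]
opening: 0.0122
```

Emit:
carry_out:
  series:
    - [[0, 0, 0, 0, 0, 0, 1], [0, 0, 0, 0, 0, 0, 1]]

```text
time_s: 17.05
tool_pos: [0.4786, 0.0407, 0.3775]
ee_rot: [0.001, 1.0, -0.0, -0.001]
ft_force: [0.3, -0.1, -0.6]
opening: 0.0123
```

```bash
python3 -c "
from h import *
go(.4796,.042,.2493+.068)"
```

```text
t 17.05 pos [0.4786 0.0407 0.3775] F [ 0.33 -0.11 -0.58] open 0.0123
row [-0.04, -0.14, -0.06] [-1.2, 1.3, 60.1]
```

Emit:
carry_out:
  series:
    - [[0, -0.1, 0, -1.2, 1.3, 10, 1], [0, -0.1, 0, -1.2, 1.3, 25, 1], [0, -0.1, 0, -1.2, 1.3, 40, 1], [0, -0.1, 0, -1.2, 1.3, 55, 1], [0, -0.1, 0, -1.2, 1.3, 60, 1], [0, -0.1, 0, -1.2, 1.3, 60, 1]]

```text
time_s: 17.8
tool_pos: [0.4796, 0.0422, 0.3171]
ee_rot: [0.0, 1.0, -0.001, -0.001]
ft_force: [-0.2, 0.1, -0.9]
opening: 0.0122
```

```bash
python3 -c "
from h import *
go(.4796,.042,.2493+.05)
c=camera('side');save(c,'side7.png',(240,125,330,250),4.8)
p=telemetry.get_state()['tool_pos']-[0,0,.2493];print(proj(c,[p,p+[0,0,.058]]))"
```

```text
t 17.8 pos [0.4796 0.0422 0.3171] F [-0.24  0.09 -0.9 ] open 0.0122
row [-0.06, -0.09, -0.03] [0.0, -0.2, 17.8]
[[287.05289466 235.44808666]
 [288.82095836 204.14962894]]
```

View pics/side7.png

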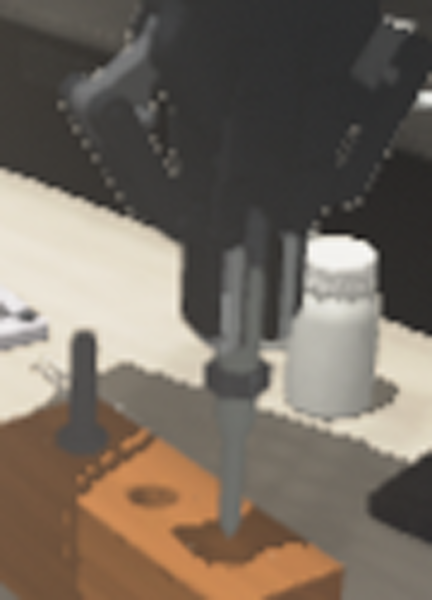

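Tip is at (229,530), as predicted, and the punch is upright. Lowering it into its own hole.

Emit:
carry_out:
  series:
    - [[0, 0, 0, 0, 0, 4, 1], [0, 0, 0, 0, 0, 8, 1], [0, 0, 0, 0, 0, 10, 1], [0, 0, 0, 0, 0, 10, 1]]

```text
time_s: 18.35
tool_pos: [0.4797, 0.0422, 0.3074]
ee_rot: [0.0, 1.0, -0.0, -0.0]
ft_force: [-0.2, -0.3, -2.5]
opening: 0.0122
```

Emit:
carry_out:
  series:
    - [[0, 0, 0, 0, 0, 8, 1], [0, 0, 0, 0, 0, 16, 1], [0, 0, 0, 0, 0, 24, 1], [0, 0, 0, 0, 0, 30, 1], [0, 0, 0, 0, 0, 30, 1]]

```text
time_s: 18.98
tool_pos: [0.4796, 0.0421, 0.2768]
ee_rot: [0.0, 1.0, -0.001, -0.001]
ft_force: [-0.7, 0.4, -1.3]
opening: 0.0122
```

```bash
python3 -c "
from h import *
go(.4796,.042,.2593)"
```

```text
t 18.975 pos [0.4796 0.0421 0.2768] F [-0.66  0.4  -1.29] open 0.0122
row [-0.08, -0.11, -0.04] [-0.1, -0.0, 17.5]
```

Emit:
carry_out:
  series:
    - [[0, 0, 0, 0, 0, 3, 1], [0, 0, 0, 0, 0, 6, 1], [0, 0, 0, 0, 0, 10, 1], [0, 0, 0, 0, 0, 14, 1], [0, 0, 0, 0, 0, 17, 1], [0, 0, 0, 0, 0, 17, 1]]

```text
time_s: 19.73
tool_pos: [0.4794, 0.042, 0.2595]
ee_rot: [0.0, 1.0, -0.001, -0.001]
ft_force: [0.1, 0.1, -0.7]
opening: 0.0123
```

Emit:
carry_out:
  series:
    - [[0, 0, 0, 0, 0, 2, 1], [0, 0, 0, 0, 0, 4, 1], [0, 0, 0, 0, 0, 5, 1], [0, 0, 0, 0, 0, 5, 1]]

```text
time_s: 20.23
tool_pos: [0.4794, 0.042, 0.2545]
ee_rot: [0.0, 1.0, -0.001, -0.001]
ft_force: [0.7, 0.6, -2.0]
opening: 0.0123
```

Emit:
carry_out:
  series:
    - [[0, 0, 0, 0, 0, 0.7, 1], [0, 0, 0, 0, 0, 1.4, 1], [0, 0, 0, 0, 0, 1.4, 1]]

```text
time_s: 20.6
tool_pos: [0.4794, 0.042, 0.2533]
ee_rot: [0.0, 1.0, -0.001, -0.001]
ft_force: [-1.3, -0.1, 0.5]
opening: 0.0122
```

Emit:
carry_out:
  series:
    - [[0, 0, 0, 0, 0, 0.7, 1], [0, 0, 0, 0, 0, 0.7, 1]]

```text
time_s: 20.85
tool_pos: [0.4794, 0.042, 0.2532]
ee_rot: [0.0, 1.0, -0.001, -0.001]
ft_force: [-3.3, -0.1, 6.1]
opening: 0.0122
```

Emit:
carry_out:
  series:
    - [[0, 0, 0, 0, 0, 0, 0.75], [0, 0, 0, 0, 0, 0, 0.6], [0, 0, 0, 0, 0, 0, 0.3], [0, 0, 0, 0, 0, 0, 0], [0, 0, 0, 0, 0, 0, 0], [0, 0, 0, 0, 0, 0, 0]]
  force: 40

```text
time_s: 21.6
tool_pos: [0.4794, 0.042, 0.2532]
ee_rot: [0.0, 1.0, -0.001, -0.001]
ft_force: [0.3, 0.4, -0.7]
opening: 0.0856
```

Emit:
carry_out:
  series:
    - [[0, 0, 0, 0, 0, -20, 0], [0, 0, 0, 0, 0, -50, 0], [0, 0, 0, 0, 0, -90, 0], [0, 0, 0, 0, 0, -130, 0], [0, 0, 0, 0, 0, -130, 0], [0, 0, 0, 0, 0, -130, 0]]

```text
time_s: 22.35
tool_pos: [0.4794, 0.0423, 0.3826]
ee_rot: [0.0, 1.0, -0.001, -0.001]
ft_force: [-0.2, -0.3, -0.2]
opening: 0.0855
```

```bash
python3 -c "
from h import *
import pickle
c=camera('side');s0=pickle.load(open('c0.pkl','rb'))['side']
f=lambda c:cv2.resize(np.array(c['color'])[145:285,215:335],None,fx=3.3,fy=3.3,interpolation=2)
cv2.imwrite('pics/end.png',np.hstack([f(s0),f(c)])[:,:,::-1])
s=telemetry.get_state();print(s['time_s'],s['tool_pos'],s['ft_force'])"
```

```text
22.4 [0.47935558 0.04220937 0.38213568] [-0.14370651  0.4727418  -0.64612956]
```

View pics/end.png

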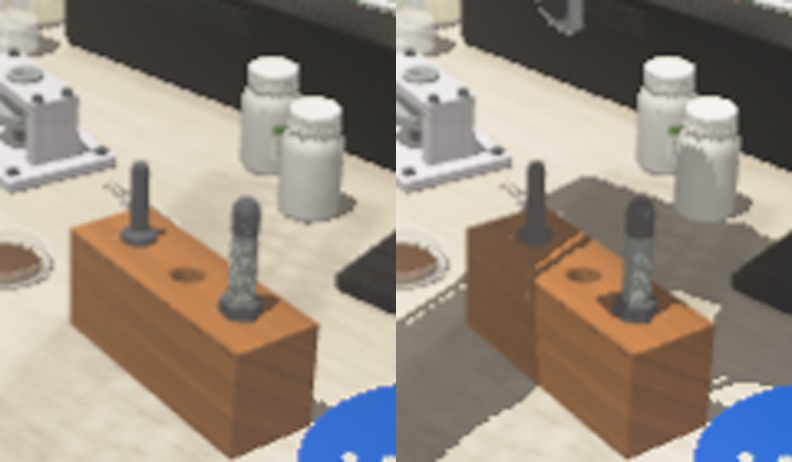

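The punch is back: collar at (637,308), cap at (640,203). In the before view (left) they are at (241,305) and (246,203), which is the same place after the 396 px offset. It stands upright and seated, and the other things are unmoved. Handing in.

```bash
python3 -c "
from h import *
print(robot.hand_in())"
```

```text
the job is handed in; nothing more can be done
None
```

The disc is marked and the punch is back in its own hole in the tool block (the −y end). I handed the job in at about 22.4 s; the hand-in reports no verdict.

- **Marking:** The nose went through the guide bush and met the disc about 25 mm below the mouth. I pressed in small steps until the punch snapped. The highest force I read was about 12 N net, then it fell to about 7 N and the tool jumped 1.7 mm. I lifted off straight away.
- **Putting back:** The tool stopped at the same height as when I first gripped the punch. The last image shows it upright and down on its collar, within a pixel or two of where it started. The gripper is open and well clear.
- **Surroundings:** The solid punch and the bottles look unmoved in that image, as does the part of the dish in view. The crop hardly shows the tweezers, so I did not check those separately.
- **Disagreements:** The two cameras differed by about 2.5 mm in y on the block and bush positions. I settled the bush position by side forces of up to about 4 N while the nose was in the bore.
- **Not measured directly:** The snap is judged from the force drop and the jump. That the punch has cocked itself again is assumed from the nose being unloaded.

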